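Third hand: hold the spool bracket against the rack board

ROBOT

A 6-joint arm with a two-finger parallel gripper is mounted at the origin on the work surface. World frame = base frame: x ahead of the robot, y to its left, z up, the work surface at z = 0. Lengths are in m, angles in rad, forces in N, time in s.
With the tool pointing down it reaches from about 0.425 to 0.925 m from the base axis. Payload 12.5 kg.
Tool frame: the origin (TCP) lies at the very end of the fingers, on their centre line; the grasp point (between the pads) lies 19 mm behind it; z points along the fingers, y is the line along which they close (so a half turn about z gives the same grasp; the last joint's range is limited). The gripper opens to 85 mm and grips with 20 to 120 N. Pads are 22 mm wide; open, the fingers measure 114 mm over their backs; the gripper's body (76 mm by 85 mm) begins 54 mm behind the grasp point. The pads swing forward as they close: fully open they stand 13 mm farther back than shut.
Start: joints at [-1.358, 0.491, 1.559, -0, 1.092, -0.106], TCP at [0.196, -0.594, 0.202] pointing down, gripper open.
Joint ranges: [-3.1, 3.1], [-0.84, 2.19], [0.05, 2.79], [-1.13, 4.28], [0.06, 2.93], [-2.69, 2.69]. Speed limits (rad/s): [2.22, 2.22, 2.79, 3.14, 3.14, 3.14].

INTERFACE

Orientations are given as a unit quaternion [x, y, z, w].
In Python, from bench import readout, optics, ctrl, models gives the robot as it stands. The module is installed in compiled form; this text tells all that it offers.
- The arm moves only by the tool jog_arm, never from a script. Its argument "commands" is a list of rows, each a list of 7 numbers: the turn, a rotation vector about the tool's x, y, z in degrees, then the shift along the tool's x, y, z in cm, then the gripper's target within -1 to 1 (fully open at 1, half-way at 0, shut at -1). A call has 1 to 20 rows; each row shifts and turns the commanded pose from where the row before left it, along the tool's axes as they then stand; what a row does not reach is not made up. A row lasts 1/8 s, in which the tool goes at most 62.5 mm and 10.7 degrees, less where a joint would pass 70% of its speed; a pose out of reach is approached as far as the arm can. A call with a gripper value outside its range is refused whole. The fingers move at their own pace and stop on an object; "squeeze" is the grip in N (left out, the last holds). Time passes only in rows, so rows that do not move let the fingers close. It gives the time, the measured TCP pose, the force, the opening and the grip force at its end, in the units of the state.
- readout.read_state(): the state, without advancing time (a new reading comes with each control period).
- optics.capture(name): name is "scene" or "top" or "wrist"; returns a dict with "image" (400x640x3 uint8, red, green, blue), "depth" (400x640 float32, m along the optical axis (not along the pixel's ray), 0 where there is no reading), "fx", "fy", "cx", "cy" (pixels), "distortion" ([k1, k2, p1, p2, k3] as OpenCV has them; the pictures are not rectified), "R" (3x3) and "t" (3): a world point X has camera coordinates R X + t. Camera axes: x right, y down, z forward; pixel columns grow to the right and rows downward; lengths in m; the calibration is good to about 2 mm. A picture is of the moment at which its call begins.
- ctrl.sign_off(): hands the job in; it is judged then, once.
Trained networks look in a picture, given as the dict that the camera call returned (one of the last four; its "shot" number tells which), for a name from the list of things; names that differ only in an ending like _2 or _b are one class to them, and where a whole thing is asked for, a point or a joint stands for the part that bears it (a point fixed in the world has none). Each returns a list of dicts, best first, with "conf" (0 to 1); they miss things now and then, are a little off and sometimes report something else, mostly with a low value. They report only what shows in the picture. A call takes as long as a camera call. They do not tell look-alikes from the thing itself.
- models.silhouettes(picture, query): "pixels" (400x640 bool, what is visible of it) and "pixel" ([column, row] in pixels, amid what is visible of it).
The state is a dict: "clock": time; "joints": joint angles; "qvel": joint speeds; "joint_efforts": joint torques, N m; "eef_pos": TCP position; "ee_rot": TCP orientation; "ft_force": force on the tool from outside, world axes, zero at the start; "torque": the same for the moment, N m; "finger_gap": finger opening in m; "gripper_force": force on a finger pad.
Only numpy, scipy, OpenCV 4.12 (cv2) and the standard library are available. Lean on these libraries where they do the work, as an engineer would, in place of code of your own. Each camera call takes 0.05 s, during which the arm holds its last target. There are 200 camera calls.

TASK

Pick up the loose wooden spool bracket by its arm and hold it up against the face of the standing rack board, between the two battens, plate flat on the board, arm at the bottom and the top edge of its plate level with the top edge of the board, so that I can screw it on from behind. Press it on steadily with about 10 N (the weight of a one-litre bottle), never with more than 30 N, and leave the spool, jar and stamp block where they are. Your program finishes while still holding and pressing: do not let go.

Things in the scene. Friction and masses are not known exactly. Their poses are not given: they have to be found in the camera images.
- bracket: Loose pale wooden L-bracket, about 130 g, standing as it is to be mounted: arm along the bottom, plate upright. Origin: middle of the lower edge of the plate's flat back face, on the bench at the start. z up, y along the plate's width, +x out of the back (the face that goes on the board), arm towards -x. Plate 80 wide (y), 60 high, 12 thick (x -12 to 0), two dark screw holes.
- bracket_grip (a point): Where to grip, from above and across y: the middle of the bracket's arm, at x = -44, 14 mm above its underside; same axes. The arm is 24 wide (y), 28 high from the bracket's underside, and runs from x = -12 to -82, with a lip at its end (x -82 to -75) up to z = 37.
- bracket_top (a point): Middle of the top edge of the bracket plate's back face, 60 mm above bracket's origin; same axes.
- rack_board: Fixed rigid upright plywood board, 210 wide, 110 high, 15 thick, on two low steel feet behind it; it does not give. Origin: middle of the lower edge of its face, on the bench. z up, y along the board, +x into the board: the face looks to -x, from where the bracket comes. The mounted bracket has the same axes. Two dark screw holes 44 apart mark the middle near the top.
- board_top (a point): Middle of the top edge of the board's face, 110 mm above the bench; axes of rack_board. bracket_top belongs here. Two upright battens, 25 wide, stand 10 proud of the face and reach from 12 mm above the bench to the top; the channel between them is 100 wide (y -50 to 50).
- spool: Loose wooden thread spool, 48 in diameter, 48 high, standing; leave alone. Origin: centre of its underside.
- glue_jar: Loose amber jar with a black cap, 54 in diameter, 60 high; leave alone. Origin: centre of its underside.
- stamp_block: Loose wooden block, 50 x 90 x 45, with steel stamps standing 20 out of its top; leave alone. Origin: centre of its underside.
Things that resemble listed ones, but are neither listed nor needed, are in the scene too. There is more than one size of the rack_board; the job needs the middle-sized.

How it is judged:
By the outcome, as a careful person would: the job done as asked, in the order asked, and still so for the second after the job is handed in, while the arm keeps its last pose, push and grip.
It also fails if it takes over 45 s, if anything falls off the work surface, if the arm or the gripper's body presses on something with over 40 N, if the wrist force passes 120 N, or if a joint passes its speed limit or range.

## Working session

There is one attempt and no reset: what is moved stays moved. The work goes in short steps, Python scripts to look and compute and a tool call to move; the robot and the scene stay as the last step left them, time stands still between calls to the robot, and variables do not carry over. Pictures are saved under pics/ and viewed, at most 10 in all, crops included, and the job is handed in when it is done.

Besides the shell and the picture viewer there is one more tool, called after "Emit:" by a JSON object that holds its "op" and its "data". jog_arm: Moves the arm, as the interface text tells. Its arguments: {"type":"object","properties":{"commands":{"type":"array"},"squeeze":{"type":"number"}},"required":["commands"]}

```bash
mkdir -p pics; cat > h.py <<'E'
import numpy as np, cv2, pickle
from bench import readout, optics, ctrl, models
def pts(p, mask=None):
    d=p["depth"]; v,u=np.nonzero((d>0) if mask is None else (mask&(d>0)))
    K=np.array([[p["fx"],0,p["cx"]],[0,p["fy"],p["cy"]],[0,0,1.]])
    n=cv2.undistortPoints(np.stack([u,v],1).astype(np.float64)[:,None],K,np.array(p["distortion"],float))[:,0]
    z=d[v,u]; c=np.c_[n*z[:,None],z]
    return (c-np.array(p["t"]))@np.array(p["R"]), u, v
def save(p,n,crop=None,s=1):
    im=p["image"][...,::-1]
    if crop: im=im[crop[1]:crop[3],crop[0]:crop[2]]
    cv2.imwrite("pics/"+n,cv2.resize(im,None,fx=s,fy=s,interpolation=cv2.INTER_CUBIC))
E
python3 - <<'E'
from h import *
for c in("top","scene"):
    p=optics.capture(c); save(p,c+".png"); pickle.dump(p,open(c+".pkl","wb"))
    for q in("bracket","rack_board","spool","glue_jar","stamp_block"):
        for r in models.silhouettes(p,q):
            X,_,_=pts(p,r["pixels"])
            if len(X): print(c,q,round(r["conf"],2),np.round(r["pixel"]),len(X),np.round(np.median(X,0),3),np.round(np.percentile(X,2,0),3),np.round(np.percentile(X,98,0),3))
print(readout.read_state())
E
```

```text
top bracket 0.62 [267. 184.] 562 [0.521 0.194 0.029] [0.482 0.174 0.006] [0.557 0.253 0.061]
top rack_board 0.96 [205. 334.] 4217 [0.186 0.324 0.097] [0.063 0.221 0.009] [0.322 0.36  0.146]
top rack_board 0.76 [452. 187.] 2245 [ 0.488 -0.216  0.077] [ 0.39  -0.31   0.001] [ 0.589 -0.192  0.112]
top rack_board 0.67 [268. 183.] 606 [0.52  0.193 0.028] [ 0.482  0.174 -0.001] [0.558 0.253 0.061]
top rack_board 0.63 [376. 254.] 1085 [ 0.353 -0.054  0.057] [ 0.268 -0.128 -0.002] [ 0.419 -0.029  0.086]
top spool 0.62 [336. 105.] 411 [0.698 0.029 0.046] [0.68  0.008 0.001] [0.723 0.05  0.051]
top glue_jar 0.69 [271.  99.] 427 [0.714 0.189 0.057] [0.698 0.169 0.01 ] [0.742 0.211 0.062]
top stamp_block 0.55 [213. 104.] 1036 [0.7   0.323 0.043] [ 0.67  0.28 -0.  ] [0.74  0.367 0.064]
scene bracket 0.92 [340. 253.] 646 [0.53  0.189 0.028] [0.486 0.175 0.   ] [0.561 0.258 0.061]
scene rack_board 0.82 [326. 183.] 995 [ 0.351 -0.046  0.047] [ 0.27  -0.108 -0.001] [ 0.422 -0.025  0.086]
scene rack_board 0.71 [440. 220.] 2810 [0.223 0.342 0.085] [0.067 0.229 0.004] [0.329 0.37  0.146]
scene rack_boar
[... 380 characters left out ...]
66]
{'clock': 0.6, 'joints': array([-1.35755724e+00,  4.90908747e-01,  1.55894673e+00,  2.22320773e-05,
        1.09168903e+00, -1.05615290e-01]), 'qvel': array([ 0.00118185, -0.00124954,  0.00019491,  0.00017872,  0.00134027,
        0.00145346]), 'joint_efforts': array([-2.11269231e-03, -6.18013072e+01, -2.61769831e+01, -1.38207229e-04,
        5.09192487e-04,  3.87643283e-06]), 'eef_pos': array([ 0.19594187, -0.59348966,  0.20160539]), 'ee_rot': array([9.87319194e-01, 1.58747624e-01, 1.11450685e-05, 2.35073410e-05]), 'ft_force': array([ 0.06596337,  0.89064256, -0.15798362]), 'torque': array([ 0.05144649, -0.02154085,  0.02469145]), 'gripper_force': 0.0, 'finger_gap': 0.08510860116313568}
```

View pics/top.png

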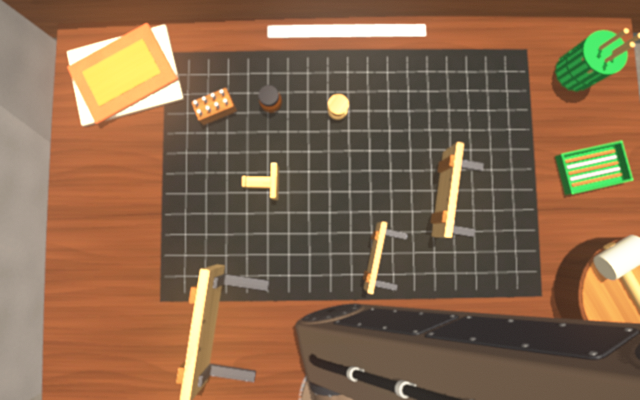

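View pics/scene.png

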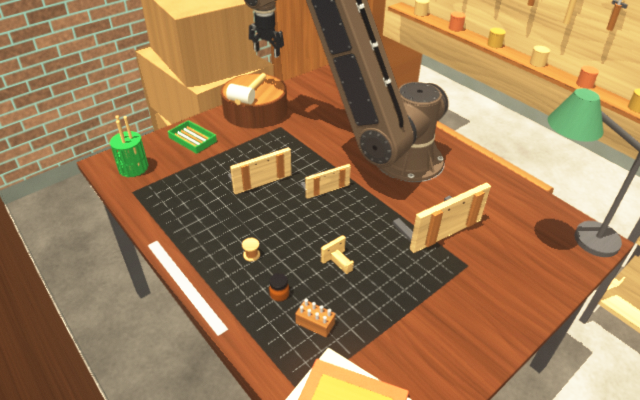

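```bash
cat > fit.py <<'E'
from h import *
def rect(X,lo,hi,name):
    P=X[(X[:,2]>lo)&(X[:,2]<hi)][:,:2].astype(np.float32)
    if len(P)<8: return
    (c,s,a)=cv2.minAreaRect(P); print(name,"rect c",np.round(c,4),"size",np.round(s,4),"ang",round(a,2),"n",len(P))
E
python3 - <<'E'
from fit import *
for c in("top","scene"):
    p=pickle.load(open(c+".pkl","rb")); X,u,v=pts(p)
    B=X[(abs(X[:,0]-.49)<.14)&(X[:,1]<-.16)&(X[:,1]>-.32)&(X[:,2]>.02)&(X[:,2]<.16)]
    rect(B,.103,.125,c+" board top"); print(np.percentile(B[:,2],[50,90,95,99]))
    L=X[(abs(X[:,0]-.52)<.07)&(X[:,1]<.29)&(X[:,1]>.14)]
    rect(L,.052,.08,c+" plate top"); rect(L,.023,.033,c+" arm top"); rect(L,.012,.08,c+" all")
    # face normal fit, scene
    F=B[(B[:,2]>.02)&(B[:,2]<.1)]
    rng=np.random.default_rng(0);best=None
    for i in range(500):
        a,b=F[rng.choice(len(F),2,False)][:,:2]; d=b-a; l=np.hypot(*d)
        if l<.08: continue
        n=np.array([-d[1],d[0]])/l; e=abs((F[:,:2]-a)@n)<.0015
        if best is None or e.sum()>best.sum(): best=e
    q=F[best][:,:2]; m=q.mean(0); w=np.linalg.svd(q-m,full_matrices=False)[2][0]; w*=np.sign(w[0])
    print(c,"face line",m,w,np.degrees(np.arctan2(w[1],w[0])),best.sum(),len(F))
    o=(F[:,:2]-m)@np.array([-w[1],w[0]]); print(np.histogram(o,bins=np.arange(-.02,.022,.002)))
    s=(F[:,:2]-m)@w; print("along",np.percentile(s,[0,1,99,100]), "battens",np.histogram(s[(o>.006)&(o<.013)],bins=np.arange(-.12,.121,.01)))
p=pickle.load(open("scene.pkl","rb")); save(p,"crop.png",(220,130,380,290),4 if 0 else 3.7)
E
```

```text
top board top rect c [ 0.4902 -0.216 ] size [0.0267 0.2084] ang 80.1 n 802
[0.09841127 0.11021952 0.11092541 0.11223308]
top plate top rect c [0.521  0.1807] size [0.0121 0.079 ] ang 89.57 n 189
top arm top rect c [0.5208 0.2144] size [0.0801 0.0768] ang 88.23 n 272
top all rect c [0.5217 0.215 ] size [0.0815 0.0793] ang 88.5 n 547
top face line [ 0.48681616 -0.21260194] [ 0.98517894 -0.17152975] -9.87677362283167 645 881
(array([  0,   0,   0,   2,   0,   0,   0,   0,   0, 313, 334,   9,  10,
         7,  81, 125,   0,   0,   0,   0]), array([-2.00000000e-02, -1.80000000e-02, -1.60000000e-02, -1.40000000e-02,
       -1.20000000e-02, -1.00000000e-02, -8.00000000e-03, -6.00000000e-03,
       -4.00000000e-03, -2.00000000e-03, -1.73472348e-17,  2.00000000e-03,
        4.00000000e-03,  6.00000000e-03,  8.00000000e-03,  1.00000000e-02,
        1.20000000e-02,  1.40000000e-02,  1.60000000e-02,  1.80000000e-02,
        2.00000000e-02]))
along [-0.10041765 -0.10017305  0.10717572  0.11034833] battens (array([ 0,  0,  0,  0,  4, 41, 41, 18,  0,  0,  0,  0,  0,  0,  0,  0,  0,
       29, 39, 4
[... 1407 characters left out ...]
-02,  1.80000000e-02,
        2.00000000e-02]))
along [-0.11423915 -0.11092521  0.09644714  0.09784074] battens (array([ 0,  0,  0, 15, 41, 47, 10,  1,  1,  0,  1,  3,  3,  1,  0,  1, 41,
       40, 39,  2,  3,  1,  0,  0]), array([-1.20000000e-01, -1.10000000e-01, -1.00000000e-01, -9.00000000e-02,
       -8.00000000e-02, -7.00000000e-02, -6.00000000e-02, -5.00000000e-02,
       -4.00000000e-02, -3.00000000e-02, -2.00000000e-02, -1.00000000e-02,
       -5.55111512e-17,  1.00000000e-02,  2.00000000e-02,  3.00000000e-02,
        4.00000000e-02,  5.00000000e-02,  6.00000000e-02,  7.00000000e-02,
        8.00000000e-02,  9.00000000e-02,  1.00000000e-01,  1.10000000e-01,
        1.20000000e-01]))
```

View pics/crop.png

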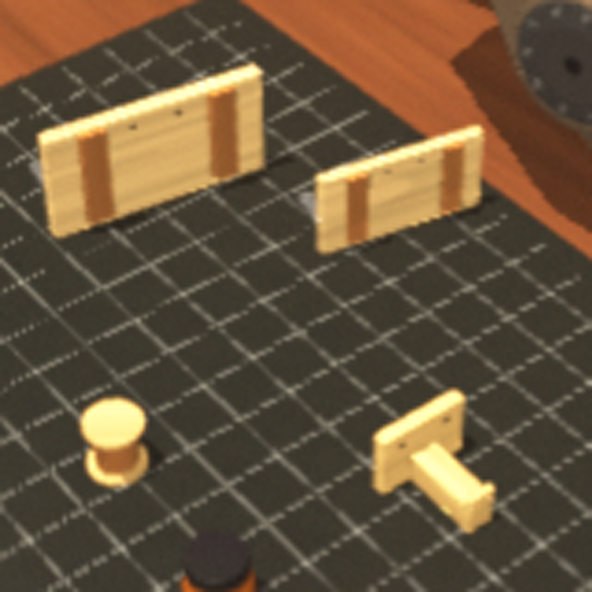

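The scene crop shows two of the three boards: the middle one at the upper left (scene pixel (258,168)) and the small one to its right (326,183). The big one (440,220) is outside the crop. Measured heights are 112, 86 and 146 mm, so the middle-sized 110 mm board is the one at (258,168), which is (452,187) in the top view. It faces +y. The bracket is at (340,253), with its arm towards +y.

Emit:
{"op": "jog_arm", "data": {"commands": [[0, 0, 0, 4.3, -1.1, 0, 0.2], [0, 0, 0, 4.3, -1.1, 0, 0.2], [0, 0, 0, 4.3, -1.1, 0, 0.2], [0, 0, 0, 4.3, -1.1, 0, 0.2], [0, 0, 0, 4.3, -1.1, 0, 0.2], [0, 0, 0, 4.3, -1.1, 0, 0.2], [0, 0, 0, 4.3, -1.1, 0, 0.2], [0, 0, 0, 4.3, -1.1, 0, 0.2], [0, 0, 0, 2.3, -3.4, 0, 0.2], [0, 0, 0, 2.3, -3.4, 0, 0.2], [0, 0, 0, 2.3, -3.4, 0, 0.2], [0, 0, 0, 2.3, -3.4, 0, 0.2], [0, 0, 0, 2.3, -3.4, 0, 0.2], [0, 0, 0, 2.3, -3.4, 0, 0.2], [0, 0, 0, 2.3, -3.4, 0, 0.2]], "squeeze": 60}}

```text
clock: 2.48
eef_pos: [0.5736, -0.1244, 0.2017]
ee_rot: [0.987, 0.159, 0.0, 0.0]
ft_force: [-0.3, -0.6, 0.2]
finger_gap: 0.0515
gripper_force: 0.0
```

Emit:
{"op": "jog_arm", "data": {"commands": [[0, 0, 0, 0.5, -3.9, 0, 0.2], [0, 0, 0, 0.5, -3.9, 0, 0.2], [0, 0, 0, 0.5, -3.9, 0, 0.2], [0, 0, 0, 0.5, -3.9, 0, 0.2], [0, 0, 0, 0.5, -3.9, 0, 0.2], [0, 0, 0, 0.5, -3.9, 0, 0.2], [0, 0, 0, 0.5, -3.9, 0, 0.2], [0, 0, 0, 0.5, -3.9, 0, 0.2], [0, 0, -8.9, 0, 0, 0, 0.2], [0, 0, -8.9, 0, 0, 0, 0.2], [0, 0, -8.9, 0, 0, 0, 0.2], [0, 0, -8.9, 0, 0, 0, 0.2], [0, 0, -8.9, 0, 0, 0, 0.2], [0, 0, -8.9, 0, 0, 0, 0.2], [0, 0, -8.9, 0, 0, 0, 0.2], [0, 0, -8.9, 0, 0, 0, 0.2], [0, 0, 0, 0, 0, 0, 0.2]]}}

```text
clock: 4.6
eef_pos: [0.5135, 0.1832, 0.2016]
ee_rot: [0.711, 0.703, 0.0, 0.0]
ft_force: [1.0, 0.3, -0.8]
finger_gap: 0.051
gripper_force: 0.0
```

```bash
python3 - <<'E'
from fit import *
for c in("wrist",):
    p=optics.capture(c); save(p,c+"1.png"); X,u,v=pts(p)
    L=X[(abs(X[:,0]-.52)<.07)&(X[:,1]<.29)&(X[:,1]>.14)]
    rect(L,.054,.07,c+" plate top"); rect(L,.012,.07,c+" all")
    A=L[(L[:,1]>.192)]; rect(A,.022,.032,"arm"); rect(A,.034,.042,"lip")
    print(np.histogram(L[:,2],bins=np.arange(-.01,.08,.005)))
E
```

```text
wrist plate top rect c [0.5213 0.181 ] size [0.0125 0.0787] ang 88.27 n 749
wrist all rect c [0.5221 0.2154] size [0.0812 0.0792] ang 88.31 n 2327
arm rect c [0.5225 0.224 ] size [0.0642 0.0238] ang 87.87 n 938
lip rect c [0.5232 0.2526] size [0.0063 0.0234] ang 85.64 n 122
(array([   0, 2832, 7132,   30,   27,   34,   46, 1062,   66,  177,   59,
         71,   65,  533,  205,    0,    0]), array([-0.01 , -0.005,  0.   ,  0.005,  0.01 ,  0.015,  0.02 ,  0.025,
        0.03 ,  0.035,  0.04 ,  0.045,  0.05 ,  0.055,  0.06 ,  0.065,
        0.07 ,  0.075]))
```

View pics/wrist1.png

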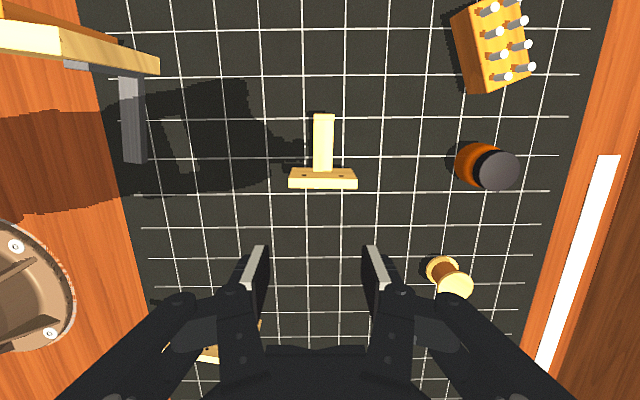

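Emit:
{"op": "jog_arm", "data": {"commands": [[0, 0, 1, 0, 0, 0, 0.2], [0, 0, 0, 3.6, 0.8, 0, 0.2], [0, 0, 0, 0, 0, 3, 0.2], [0, 0, 0, 0, 0, 3, 0.2], [0, 0, 0, 0, 0, 3, 0.2], [0, 0, 0, 0, 0, 3, 0.2], [0, 0, 0, 0, 0, 3, 0.2], [0, 0, 0, 0, 0, 1.5, 0.2], [0, 0, 0, 0, 0, 1, 0.2], [0, 0, 0, 0, 0, 1, 0.2], [0, 0, 0, 0, 0, 0.2, 0.2], [0, 0, 0, 0, 0, 0, 0.2]]}}

```text
clock: 6.15
eef_pos: [0.5226, 0.219, 0.0149]
ee_rot: [0.717, 0.698, 0.0, 0.0]
ft_force: [-0.2, 0.4, 0.0]
finger_gap: 0.0514
gripper_force: 0.0
```

Emit:
{"op": "jog_arm", "data": {"commands": [[0, 0, 0, 0, 0, 0.4, 0.2], [0, 0, 0, 0, 0, 0.4, 0.2], [0, 0, 0, 0, 0, 0.3, 0.2], [0, 0, 0, 0, 0, 0, 0.2]]}}

```text
clock: 6.65
eef_pos: [0.5223, 0.2189, 0.0033]
ee_rot: [0.717, 0.698, -0.0, -0.0]
ft_force: [0.5, -0.5, 0.8]
finger_gap: 0.051
gripper_force: 0.0
```

Emit:
{"op": "jog_arm", "data": {"commands": [[0, 0, 0, 0, 0, 0, -0.2], [0, 0, 0, 0, 0, 0, -0.3], [0, 0, 0, 0, 0, 0, -0.5], [0, 0, 0, 0, 0, 0, -1], [0, 0, 0, 0, 0, 0, -1], [0, 0, 0, 0, 0, 0, -1]]}}

```text
clock: 7.4
eef_pos: [0.5225, 0.2189, 0.0036]
ee_rot: [0.717, 0.698, -0.0, 0.0]
ft_force: [0.5, -0.2, 0.5]
finger_gap: 0.0001
gripper_force: 0.0
```

```bash
python3 - <<'E'
from fit import *
p=optics.capture("wrist"); q=optics.capture("scene")
a=p["image"][...,::-1]; b=cv2.resize(q["image"][190:310,260:420,::-1],(640,480),interpolation=cv2.INTER_CUBIC)[:]
b=cv2.resize(b,(400,300)); a=cv2.resize(a,(400,250)); a=cv2.copyMakeBorder(a,0,50,0,0,cv2.BORDER_CONSTANT)
cv2.imwrite("pics/c.png",np.hstack([a,b]))
print(readout.read_state())
E
```

```text
{'clock': 7.5, 'joints': array([ 2.80185171e-01,  6.79081861e-01,  1.86917364e+00, -1.33218753e-04,
        5.93285963e-01,  3.07084974e-01]), 'qvel': array([ 0.00114967,  0.0005614 ,  0.00041754,  0.00045711,  0.00068601,
       -0.0007706 ]), 'joint_efforts': array([-3.16215128e-04, -6.22171569e+01, -1.47308868e+01, -2.59273766e-04,
        7.97802968e-04, -1.80403907e-05]), 'eef_pos': array([0.52248243, 0.21889885, 0.00356808]), 'ee_rot': array([7.16514531e-01, 6.97572165e-01, 4.97595939e-06, 4.49136940e-05]), 'ft_force': array([-0.21799466,  0.26006635, -0.4077524 ]), 'torque': array([-0.01516428, -0.03328365,  0.0056328 ]), 'gripper_force': 0.0, 'finger_gap': 0.00019588951740157515}
```

View pics/c.png

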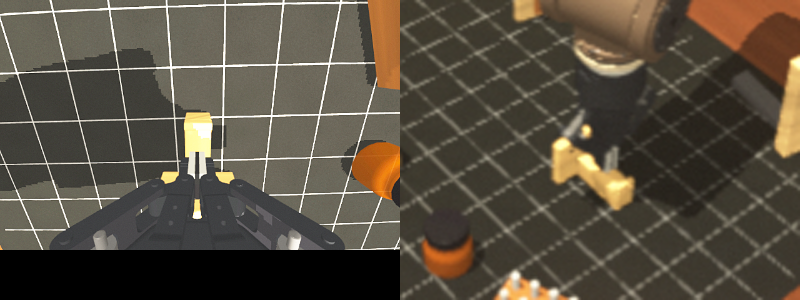

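```bash
python3 - <<'E'
from fit import *
p=optics.capture("wrist"); save(p,"w2.png",(240,160,400,400),2.4); X,u,v=pts(p)
L=X[(abs(X[:,0]-.52)<.07)&(X[:,1]<.29)&(X[:,1]>.18)]
A=L[(L[:,1]>.225)]; rect(A,.022,.032,"arm"); rect(A,.034,.042,"lip")
for y in range(210,320,8):
    k=(v==y)&(abs(u-316)<3)|(v==y)&(abs(u-300)<2); print(y,[(int(a),*np.round(x,3)) for a,x in zip(u[k],X[k])][::3])
E
```

```text
arm rect c [0.5232 0.2409] size [0.0321 0.0241] ang 89.03 n 1614
lip rect c [0.523  0.2412] size [0.0313 0.0252] ang 88.38 n 768
210 [(299, np.float64(0.514), np.float64(0.246), np.float64(0.028)), (314, np.float64(0.522), np.float64(0.246), np.float64(0.028)), (317, np.float64(0.524), np.float64(0.246), np.float64(0.028))]
218 [(299, np.float64(0.514), np.float64(0.241), np.float64(0.028)), (314, np.float64(0.522), np.float64(0.241), np.float64(0.028)), (317, np.float64(0.524), np.float64(0.241), np.float64(0.027))]
226 [(299, np.float64(0.513), np.float64(0.236), np.float64(0.028)), (314, np.float64(0.522), np.float64(0.236), np.float64(0.027)), (317, np.float64(0.524), np.float64(0.236), np.float64(0.029))]
234 [(299, np.float64(0.513), np.float64(0.231), np.float64(0.028)), (315, np.float64(0.522), np.float64(0.231), np.float64(0.028)), (318, np.float64(0.524), np.float64(0.231), np.float64(0.028))]
242 [(299, np.float64(0.513), np.float64(0.226), np.float64(0.028)), (314, np.float64(0.522), np.float64(0.231), np.float64(0.038)), (317, np.float64(0.524), np.float64(0.231), np.flo
[... 1072 characters left out ...]
oat64(0.522), np.float64(0.225), np.float64(0.072)), (317, np.float64(0.523), np.float64(0.224), np.float64(0.071))]
298 [(299, np.float64(0.516), np.float64(0.232), np.float64(0.086)), (314, np.float64(0.522), np.float64(0.219), np.float64(0.07)), (317, np.float64(0.523), np.float64(0.22), np.float64(0.07))]
306 [(299, np.float64(0.517), np.float64(0.231), np.float64(0.09)), (314, np.float64(0.522), np.float64(0.215), np.float64(0.07)), (317, np.float64(0.523), np.float64(0.216), np.float64(0.071))]
314 [(299, np.float64(0.517), np.float64(0.236), np.float64(0.1)), (314, np.float64(0.521), np.float64(0.211), np.float64(0.071)), (317, np.float64(0.523), np.float64(0.211), np.float64(0.071))]
```

View pics/w2.png

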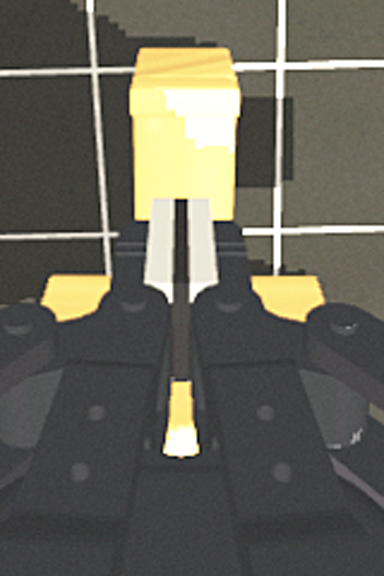

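The shut fingers stand above the arm. The pad edges are visible only from z≈0.03 up, at crop (180,210), so the real fingertips are about 25 mm higher than the reported TCP. I'll open, measure the tips, and go lower.

Emit:
{"op": "jog_arm", "data": {"commands": [[0, 0, 0, 0, 0, -1, 0.2], [0, 0, 0, 0, 0, -1, 0.2], [0, 0, 0, 0, 0, -1, 0.2], [0, 0, 0, 0, 0, 0, 0.2], [0, 0, 0, 0, 0, 0, 0.2], [0, 0, 0, 0, 0, 0, 0.2]]}}

```text
clock: 8.3
eef_pos: [0.5223, 0.2188, 0.0333]
ee_rot: [0.717, 0.698, -0.0, -0.0]
ft_force: [-0.1, 0.4, -0.2]
finger_gap: 0.0513
gripper_force: 0.0
```

```bash
python3 - <<'E'
from fit import *
s=readout.read_state(); print(s["eef_pos"],s["finger_gap"])
p=optics.capture("wrist"); X,u,v=pts(p)
print(p["t"],-np.array(p["R"]).T@p["t"])
T=s["eef_pos"]
# points near the fingers: |along x - closing| <60mm, y within 15mm of tcp
k=(abs(X[:,1]-T[1])<.02)&(abs(X[:,0]-T[0])<.07)&(X[:,2]<.12)
h,xe,ze=np.histogram2d(X[k,0]-T[0],X[k,2],bins=[np.arange(-.07,.071,.007),np.arange(-.005,.121,.005)])
for i in range(len(xe)-1): print(round(xe[i],3),h[i].astype(int).tolist())
L=X[(abs(X[:,0]-.52)<.07)&(X[:,1]<.29)&(X[:,1]>.18)]
A=L[(L[:,1]>.225)]; rect(A,.022,.032,"arm"); save(p,"w3.png",(160,120,480,400),1.8)
E
```

```text
[0.52228427 0.21883008 0.03326694] 0.0512575023637763
[-0.51580959  0.23347408  0.29493497] [0.52421856 0.30089104 0.20546484]
-0.07 [100, 325, 0, 0, 0, 0, 0, 0, 0, 0, 0, 0, 0, 0, 0, 0, 0, 0, 0, 0, 0, 0, 0, 0, 0]
-0.063 [118, 308, 0, 0, 0, 0, 0, 0, 0, 0, 0, 0, 0, 0, 0, 0, 0, 0, 0, 0, 0, 0, 0, 7, 48]
-0.056 [121, 299, 0, 0, 0, 0, 0, 0, 0, 0, 0, 0, 0, 0, 0, 0, 0, 0, 0, 0, 0, 0, 0, 60, 177]
-0.049 [100, 317, 0, 0, 0, 0, 0, 0, 0, 0, 0, 0, 0, 0, 0, 0, 0, 0, 0, 0, 0, 0, 44, 137, 327]
-0.042 [127, 305, 0, 0, 0, 0, 0, 0, 0, 0, 0, 0, 0, 0, 0, 14, 37, 40, 52, 54, 39, 1, 44, 125, 399]
-0.035 [104, 316, 0, 0, 0, 0, 0, 0, 0, 0, 0, 0, 0, 0, 2, 38, 49, 51, 59, 70, 66, 88, 85, 183, 165]
-0.028 [101, 329, 0, 0, 0, 0, 0, 0, 0, 0, 0, 0, 0, 0, 37, 90, 94, 107, 114, 125, 149, 283, 34, 34, 84]
-0.021 [115, 311, 0, 0, 0, 0, 0, 0, 0, 0, 0, 0, 0, 0, 0, 0, 0, 0, 0, 0, 0, 0, 0, 0, 0]
-0.014 [15, 24, 0, 0, 0, 0, 363, 0, 0, 0, 0, 0, 0, 0, 0, 0, 0, 0, 0, 0, 0, 0, 0, 0, 0]
-0.007 [0, 0, 0, 0, 0, 0, 534, 0, 0, 0, 0, 0, 0, 0, 0, 0, 0, 0, 0, 0, 0, 0, 0, 0, 0]
0.0 [0, 0, 0, 0, 0, 0, 534, 0, 0, 0, 0, 0, 0, 0, 0, 0, 0, 
[... 206 characters left out ...]
327, 0, 0, 0, 0, 0, 0, 0, 0, 0, 0, 0, 0, 39, 88, 98, 109, 115, 125, 142, 282, 43, 38, 83]
0.028 [124, 291, 0, 0, 0, 0, 0, 0, 0, 0, 0, 0, 0, 0, 2, 37, 52, 54, 63, 75, 67, 85, 80, 184, 160]
0.035 [116, 314, 0, 0, 0, 0, 0, 0, 0, 0, 0, 0, 0, 0, 0, 9, 35, 46, 43, 51, 37, 0, 50, 134, 421]
0.042 [98, 334, 0, 0, 0, 0, 0, 0, 0, 0, 0, 0, 0, 0, 0, 0, 0, 0, 0, 0, 0, 0, 38, 131, 305]
0.049 [114, 320, 0, 0, 0, 0, 0, 0, 0, 0, 0, 0, 0, 0, 0, 0, 0, 0, 0, 0, 0, 0, 0, 57, 190]
0.056 [120, 305, 0, 0, 0, 0, 0, 0, 0, 0, 0, 0, 0, 0, 0, 0, 0, 0, 0, 0, 0, 0, 0, 6, 46]
0.063 [123, 303, 0, 0, 0, 0, 0, 0, 0, 0, 0, 0, 0, 0, 0, 0, 0, 0, 0, 0, 0, 0, 0, 0, 0]
arm rect c [0.5232 0.2409] size [0.0319 0.024 ] ang 88.65 n 1250
```

View pics/w3.png

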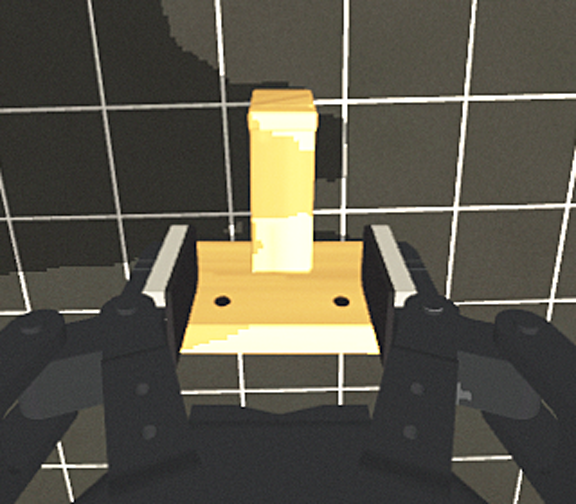

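The pads stand beside the arm at crop (170,260) and (390,260), with tips at z≈0.067 for a reported TCP of 0.033. Laterally they are centred. I'll lower about 5.7 cm more in steps while watching the force.

Emit:
{"op": "jog_arm", "data": {"commands": [[0, 0, 0, 0, 0, 1, 0.2], [0, 0, 0, 0, 0, 1, 0.2], [0, 0, 0, 0, 0, 1, 0.2], [0, 0, 0, 0, 0, 0.5, 0.2], [0, 0, 0, 0, 0, 0, 0.2]]}}

```text
clock: 8.98
eef_pos: [0.5223, 0.2188, -0.0019]
ee_rot: [0.717, 0.698, -0.0, -0.0]
ft_force: [0.1, 0.9, 0.5]
finger_gap: 0.051
gripper_force: 0.0
```

Emit:
{"op": "jog_arm", "data": {"commands": [[0, 0, 0, 0, 0, 0.5, 0.2], [0, 0, 0, 0, 0, 0.3, 0.2], [0, 0, 0, 0, 0, 0.3, 0.2], [0, 0, 0, 0, 0, 0.3, 0.2], [0, 0, 0, 0, 0, 0.2, 0.2], [0, 0, 0, 0, 0, 0.2, 0.2], [0, 0, 0, 0, 0, 0.2, 0.2], [0, 0, 0, 0, 0, 0, 0.2]]}}

```text
clock: 9.98
eef_pos: [0.5224, 0.2189, -0.0216]
ee_rot: [0.717, 0.698, -0.0, -0.0]
ft_force: [0.2, 0.8, 0.1]
finger_gap: 0.0513
gripper_force: 0.0
```

```bash
python3 - <<'E'
from fit import *
s=readout.read_state(); T=s["eef_pos"]; print(T,s["ft_force"])
p=optics.capture("wrist"); X,u,v=pts(p)
k=(abs(X[:,1]-T[1])<.02)&(abs(abs(X[:,0]-T[0])-.026)<.007)&(X[:,2]<.08)
print(np.histogram(X[k,2],bins=np.arange(-.01,.08,.004)))
L=X[(abs(X[:,0]-.52)<.02)&(X[:,1]<.29)&(X[:,1]>.23)]; rect(L,.022,.032,"arm")
E
```

```text
[ 0.52238956  0.21891227 -0.02157377] [0.24134767 0.83866799 0.11824887]
(array([   0,    0, 2152,    9,    0,   55,  164,  203,  207,  238,  254,
        279,  310,  338,  661,  158,  216,  293,  370,  340,   74,  426]), array([-0.01 , -0.006, -0.002,  0.002,  0.006,  0.01 ,  0.014,  0.018,
        0.022,  0.026,  0.03 ,  0.034,  0.038,  0.042,  0.046,  0.05 ,
        0.054,  0.058,  0.062,  0.066,  0.07 ,  0.074,  0.078]))
arm rect c [0.5233 0.2434] size [0.0274 0.024 ] ang 88.39 n 1837
```

Emit:
{"op": "jog_arm", "data": {"commands": [[0, 0, 0, 0, 0, 0.2, 0.2], [0, 0, 0, 0, 0, 0.2, 0.2], [0, 0, 0, 0, 0, 0, 0.0], [0, 0, 0, 0, 0, 0, -0.2], [0, 0, 0, 0, 0, 0, -0.3], [0, 0, 0, 0, 0, 0, -0.4], [0, 0, 0, 0, 0, 0, -0.6], [0, 0, 0, 0, 0, 0, -1], [0, 0, 0, 0, 0, 0, -1], [0, 0, 0, 0, 0, 0, -1]]}}

```text
clock: 11.28
eef_pos: [0.5226, 0.219, -0.0252]
ee_rot: [0.716, 0.698, 0.0, 0.0]
ft_force: [0.3, 0.7, 6.4]
finger_gap: 0.0234
gripper_force: 59.7
```

Emit:
{"op": "jog_arm", "data": {"commands": [[0, 0, 0, 0, 0, -1, -1], [0, 0, 0, 0, 0, -2, -1], [0, 0, 0, 0, 0, -3, -1], [0, 0, 0, 0, 0, -3, -1], [0, 0, 0, 0, 0, -3, -1], [0, 0, 0, 0, 0, 0, -1], [0, 0, 0, 0, 0, 0, -1]]}}

```text
clock: 12.15
eef_pos: [0.522, 0.2188, 0.094]
ee_rot: [0.717, 0.698, -0.0, -0.0]
ft_force: [-0.1, 0.4, -1.4]
finger_gap: 0.0227
gripper_force: 59.1
```

```bash
python3 - <<'E'
from fit import *
s=readout.read_state(); T=s["eef_pos"]; print(T,s["ft_force"],s["finger_gap"])
for c in("wrist","top","scene"):
    p=optics.capture(c); X,u,v=pts(p)
    L=X[(abs(X[:,0]-.522)<.06)&(X[:,1]<.29)&(X[:,1]>.165)]
    print(c); rect(L[(L[:,1]>.235)],.12,.165,"arm end"); h=np.histogram(L[(L[:,1]>.234)&(abs(L[:,0]-.522)<.011)][:,2],bins=np.arange(.1,.18,.002));print(h[0].tolist())
    q=L[(L[:,1]<.195)]; rect(q,.165,.19,"plate top"); print(np.histogram(q[:,2],bins=np.arange(.1,.2,.004))[0].tolist())
    for r in models.silhouettes(p,"bracket")[:2]:
        Y,_,_=pts(p,r["pixels"]); 
        if len(Y)>20: print(r["conf"],np.round(np.percentile(Y,[2,50,98],0),3).tolist())
E
```

```text
[0.52199292 0.21876912 0.09402548] [-0.12014757  0.42956729 -1.38414635] 0.02271987320988242
wrist
arm end rect c [0.522  0.2459] size [0.0221 0.0241] ang 88.9 n 3017
[0, 0, 0, 0, 0, 0, 0, 0, 0, 0, 41, 43, 51, 53, 44, 59, 56, 60, 62, 62, 71, 72, 126, 1008, 127, 83, 84, 498, 312, 1, 0, 0, 0, 0, 0, 0, 0, 0, 0]
plate top rect c [0.5209 0.1861] size [0.0026 0.0796] ang 88.82 n 88
[0, 0, 0, 0, 0, 0, 8, 10, 27, 69, 90, 762, 374, 307, 61, 58, 73, 28, 0, 0, 0, 0, 0, 0]
0.63 [[0.506, 0.185, 0.126], [0.522, 0.224, 0.147], [0.536, 0.257, 0.158]]
top
[0, 0, 0, 0, 0, 0, 0, 0, 0, 0, 0, 0, 0, 0, 0, 0, 0, 0, 0, 0, 0, 0, 0, 0, 0, 0, 0, 0, 0, 0, 0, 0, 0, 0, 0, 0, 0, 0, 0]
[0, 0, 0, 0, 0, 0, 0, 5, 5, 1, 0, 0, 0, 1, 0, 0, 0, 0, 0, 0, 0, 0, 0, 0]
0.29 [[0.39, -0.311, 0.0], [0.489, -0.216, 0.075], [0.589, -0.192, 0.111]]
scene
arm end rect c [0.5246 0.2468] size [0.0273 0.0253] ang 7.54 n 133
[0, 0, 0, 0, 0, 0, 0, 0, 0, 3, 4, 1, 5, 3, 1, 4, 4, 4, 5, 3, 1, 8, 13, 10, 7, 7, 5, 3, 5, 1, 0, 0, 0, 0, 0, 0, 0, 0, 0]
plate top rect c [0.5455 0.1831] size [0.0272 0.0167] ang 11.77 n 10
[0, 0, 0, 0, 4, 15, 10, 9, 8, 9, 9, 7, 8, 7, 7, 4, 5, 2, 1, 3, 0, 0, 0, 0]
0.79 [[0.419, 0.157, -0.001], [0.533, 0.23, 0.142], [0.563, 0.258, 0.166]]
```

Emit:
{"op": "jog_arm", "data": {"commands": [[0, 0, 0, -1.5, 0, 0, -1], [0, 0, 0, -3, -0.1, 0, -1], [0, 0, 0, -4, -0.1, 0, -1], [0, 0, 0, -4, -0.1, 0, -1], [0, 0, 0, -4, -0.1, 0, -1], [0, 0, 0, -4, -0.1, 0, -1], [0, 0, 0, -4, -0.1, 0, -1], [0, 0, 0, -4, -0.1, 0, -1], [0, 0, 0, -3, -0.1, 0, -1], [0, 0, 0, -1.4, 0, 0, -1], [0, 0, 4.2, 0, 0, 0, -1], [0, 0, 4.2, 0, 0, 0, -1], [0, 0, 0, 0, 0, 0, -1], [0, 0, 0, 0, 0, 0, -1]]}}

```text
clock: 14.2
eef_pos: [0.5056, -0.1095, 0.0946]
ee_rot: [0.765, 0.644, -0.0, 0.0]
ft_force: [0.0, 0.7, -1.5]
finger_gap: 0.0231
gripper_force: 59.1
```

```bash
cat > look.py <<'E'
from fit import *
s=readout.read_state(); T=s["eef_pos"]; q=s["ee_rot"]; print(T,2*np.degrees(np.arctan2(q[1],q[0])),s["ft_force"],s["finger_gap"])
for c in("top","wrist","scene"):
    p=optics.capture(c); X,u,v=pts(p); print(c)
    B=X[(abs(X[:,0]-.49)<.14)&(X[:,1]<-.16)&(X[:,1]>-.32)&(X[:,2]>.02)&(X[:,2]<.12)]
    rect(B,.1055,.116,"board top"); print(np.percentile(B[:,2],[95,99]) if len(B) else 0)
    D=(X-np.array([T[0],T[1],0])); xb=np.array([-.1715,-.985]); yb=np.array([.985,-.1715])
    a=D[:,:2]@xb; b=D[:,:2]@yb; zo=T[2]+.025
    k=(a>-.042)&(a<-.012)&(abs(b)<.010)&(abs(X[:,2]-zo-.028)<.006)
    if k.sum()>20: print("arm top: n,z,slope(deg) x,y",k.sum(),X[k,2].mean()-zo,np.degrees(np.linalg.lstsq(np.c_[a[k],b[k],np.ones(k.sum())],X[k,2],rcond=None)[0][:2]))
    k=(a>.025)&(a<.055)&(abs(b)<.05)&(X[:,2]-zo>.054)&(X[:,2]-zo<.066)
    if k.sum()>20:
        rect(X[k],0,1,"plate top"); print("a,b,z range",np.percentile(a[k],[2,98]),np.percentile(b[k],[1,99]),np.percentile(X[k,2]-zo,[5,50,95]))
    pickle.dump(p,open("l_"+c+".pkl","wb"))
E
python3 look.py
```

```text
[ 0.50558607 -0.10954172  0.09457641] 80.17486950472886 [ 0.01951481  0.70587783 -1.4894226 ] 0.02306734456137278
top
0
wrist
board top rect c [ 0.4872 -0.2131] size [0.0265 0.1683] ang 79.73 n 635
[0.11044204 0.11078454]
arm top: n,z,slope(deg) x,y 1618 0.028066835541599333 [-0.34151767 -0.45038647]
scene
board top rect c [ 0.497 -0.216] size [0.0298 0.1989] ang 82.12 n 119
[0.10978634 0.11250662]
arm top: n,z,slope(deg) x,y 28 0.0282505625124658 [-0.57186949  6.45145314]
```

Emit:
{"op": "jog_arm", "data": {"commands": [[0, 0, 0.2, 0, 0.35, 0, -1], [0, 0, 0, 0, 0, 1.5, -1], [0, 0, 0, 0, 0, 2, -1], [0, 0, 0, 0, 0, 2, -1], [0, 0, 0, 0, 0, 1.3, -1], [0, 0, 0, -1, 0, 0.15, -1], [0, 0, 0, -1.5, 0, 0, -1], [0, 0, 0, -1, 0, 0, -1], [0, 0, 0, -0.5, 0, 0, -1], [0, 0, 0, 0, 0, 0, -1], [0, 0, 0, 0, 0, 0, -1]]}}

```text
clock: 15.72
eef_pos: [0.5021, -0.1496, 0.0252]
ee_rot: [0.767, 0.642, 0.0, 0.0]
ft_force: [0.1, 0.3, -1.0]
finger_gap: 0.0226
gripper_force: 59.0
```

```bash
python3 look.py; python3 - <<'E'
from fit import *
p=pickle.load(open("l_scene.pkl","rb")); q=pickle.load(open("l_wrist.pkl","rb"))
a=cv2.resize(p["image"][120:220,200:330,::-1],(520,400),interpolation=cv2.INTER_CUBIC)
b=cv2.resize(q["image"][...,::-1],None,fx=.43,fy=.43)
b=cv2.copyMakeBorder(b,0,400-b.shape[0],0,0,cv2.BORDER_CONSTANT); cv2.imwrite("pics/n.png",np.hstack([a,b]))
E
```

```text
[ 0.50208612 -0.14958844  0.02520459] 79.8732239993819 [ 0.1389796   0.30026813 -0.96325127] 0.022622757988417706
top
board top rect c [ 0.587  -0.2369] size [0.0134 0.0094] ang 66.13 n 25
[0.11189516 0.11265146]
wrist
board top rect c [ 0.5384 -0.1635] size [0.0168 0.0077] ang 3.03 n 730
[0.11656356 0.11922799]
arm top: n,z,slope(deg) x,y 1612 0.028011555221374787 [-0.52666447 -0.21598714]
scene
board top rect c [ 0.495  -0.1941] size [0.0752 0.21  ] ang 82.55 n 143
[0.11052863 0.11257937]
arm top: n,z,slope(deg) x,y 31 0.027975479313252727 [0.30072894 7.48285405]
```

View pics/n.png

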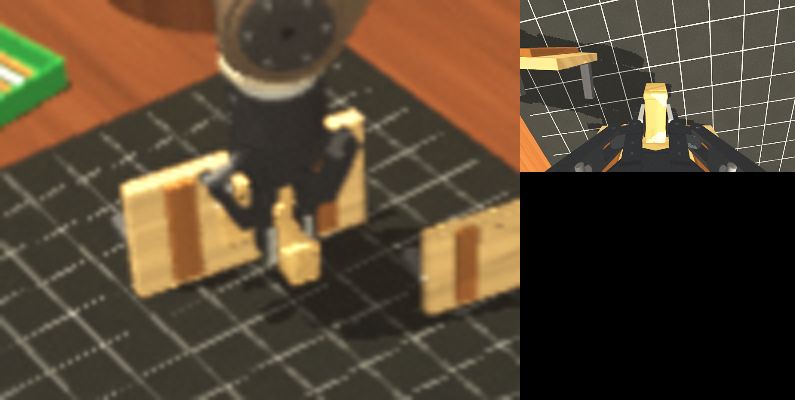

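The left crop shows the bracket between the battens (batten at (185,230)), arm at the bottom and about 20 mm off the face. I'll close in.

Emit:
{"op": "jog_arm", "data": {"commands": [[0, 0, 0, -0.6, 0, 0, -1], [0, 0, 0, -0.5, 0, 0, -1], [0, 0, 0, -0.3, 0, 0, -1], [0, 0, 0, -0.2, 0, 0, -1], [0, 0, 0, -0.1, 0, 0, -1], [0, 0, 0, 0, 0, 0, -1]]}}

```text
clock: 16.62
eef_pos: [0.499, -0.1665, 0.0251]
ee_rot: [0.767, 0.642, -0.0, 0.0]
ft_force: [0.2, -0.2, -1.3]
finger_gap: 0.0229
gripper_force: 59.0
```

Emit:
{"op": "jog_arm", "data": {"commands": [[0, 0, 0, -0.1, 0, 0, -1], [0, 0, 0, 0, 0, 0, -1]]}}

```text
clock: 16.88
eef_pos: [0.4989, -0.1675, 0.0251]
ee_rot: [0.767, 0.642, -0.0, 0.0]
ft_force: [0.3, -0.3, -1.5]
finger_gap: 0.0228
gripper_force: 59.0
```

Emit:
{"op": "jog_arm", "data": {"commands": [[0, 0, 0, -0.1, 0, 0, -1], [0, 0, 0, 0, 0, 0, -1]]}}

```text
clock: 17.12
eef_pos: [0.4987, -0.1681, 0.0251]
ee_rot: [0.767, 0.642, 0.0, -0.0]
ft_force: [0.8, 3.9, -1.1]
finger_gap: 0.0228
gripper_force: 59.1
```

Emit:
{"op": "jog_arm", "data": {"commands": [[0, 0, 0, -0.05, 0, 0, -1], [0, 0, 0, 0, 0, 0, -1]]}}

```text
clock: 17.38
eef_pos: [0.4986, -0.1681, 0.0251]
ee_rot: [0.767, 0.642, 0.0, -0.0]
ft_force: [2.2, 8.5, 0.6]
finger_gap: 0.0226
gripper_force: 59.2
```

Emit:
{"op": "jog_arm", "data": {"commands": [[0, 0, 0, -0.05, 0, 0, -1], [0, 0, 0, 0, 0, 0, -1]]}}

```text
clock: 17.62
eef_pos: [0.4986, -0.1682, 0.0251]
ee_rot: [0.767, 0.642, 0.0, -0.001]
ft_force: [4.0, 13.6, 0.5]
finger_gap: 0.0229
gripper_force: 59.3
```

Emit:
{"op": "jog_arm", "data": {"commands": [[0, 0, 0, 0.03, 0, 0, -1], [0, 0, 0, 0, 0, 0, -1], [0, 0, 0, 0, 0, 0, -1]]}}

```text
clock: 18.0
eef_pos: [0.4986, -0.1681, 0.0251]
ee_rot: [0.767, 0.642, 0.0, -0.0]
ft_force: [3.4, 10.9, 0.3]
finger_gap: 0.023
gripper_force: 59.3
```

```bash
python3 look.py; python3 - <<'E'
from fit import *
s=readout.read_state(); print(s["ft_force"],s["torque"],s["gripper_force"])
p=pickle.load(open("l_scene.pkl","rb"))
save(p,"f.png",(200,120,330,220),6)
X,u,v=pts(p); w=np.array([.9850,-.1725]); n=np.array([.1725,.985]); D=X[:,:2]-[.4909,-.2133]
s_=D@w;o=D@n
k=(abs(s_)<.12)&(o>-.02)&(o<.02)&(X[:,2]>.02)&(X[:,2]<.12)
for z0 in (.055,.065,.075,.085,.095,.102,.108):
    j=k&(abs(X[:,2]-z0)<.004); 
    print(z0,[(round(c,3),round(float(np.median(o[j&(abs(s_-c)<.005)])),3)) for c in np.arange(-.1,.101,.01) if (j&(abs(s_-c)<.005)).sum()>1])
E
```

```text
[ 0.49860388 -0.16812843  0.02506262] 79.88845731253974 [ 3.39364983 10.94247447  0.29527551] 0.02297722294856471
top
[0.11085768 0.11117685]
wrist
board top rect c [ 0.4969 -0.1807] size [0.0568 0.1094] ang 78.13 n 4078
[0.11685087 0.11938947]
arm top: n,z,slope(deg) x,y 1610 0.028021895163560732 [-0.35182161  0.06345583]
plate top rect c [ 0.444  -0.1957] size [0.0052 0.0018] ang 79.12 n 78
a,b,z range [0.03415937 0.03867356] [-0.04995207 -0.04821366] [0.05437443 0.05675473 0.05966135]
scene
board top rect c [ 0.4978 -0.1903] size [0.0767 0.2104] ang 78.61 n 143
[0.11118399 0.11603417]
arm top: n,z,slope(deg) x,y 27 0.027868729581679914 [ 2.16535004 -3.94168747]
[ 3.19950993 10.91306526 -0.53803282] [ 1.57215891 -0.53084973  0.20580717] 59.326398968696594
0.055 [(np.float64(-0.1), -0.002), (np.float64(-0.09), 0.002), (np.float64(-0.08), 0.004), (np.float64(-0.07), 0.01), (np.float64(-0.06), 0.012), (np.float64(0.02), 0.012), (np.float64(0.03), 0.013), (np.float64(0.04), 0.0), (np.float64(0.05), 0.008), (np.float64(0.06), 0.009), (np.float64(0.07), 0.009), (np.float64(0.08), 0.003),
[... 1075 characters left out ...]
02), 0.015), (np.float64(0.05), 0.007), (np.float64(0.06), 0.011), (np.float64(0.07), 0.009), (np.float64(0.08), 0.001), (np.float64(0.09), 0.001), (np.float64(0.1), 0.001)]
0.102 [(np.float64(-0.1), 0.0), (np.float64(-0.09), 0.003), (np.float64(0.02), 0.013), (np.float64(0.05), 0.004), (np.float64(0.06), 0.011), (np.float64(0.07), 0.007), (np.float64(0.08), -0.001), (np.float64(0.09), 0.002), (np.float64(0.1), 0.001)]
0.108 [(np.float64(-0.1), -0.002), (np.float64(-0.09), -0.0), (np.float64(0.02), 0.01), (np.float64(0.03), 0.013), (np.float64(0.05), -0.001), (np.float64(0.06), 0.0), (np.float64(0.07), 0.002), (np.float64(0.08), -0.001), (np.float64(0.09), -0.002), (np.float64(0.1), -0.001)]
```

View pics/f.png

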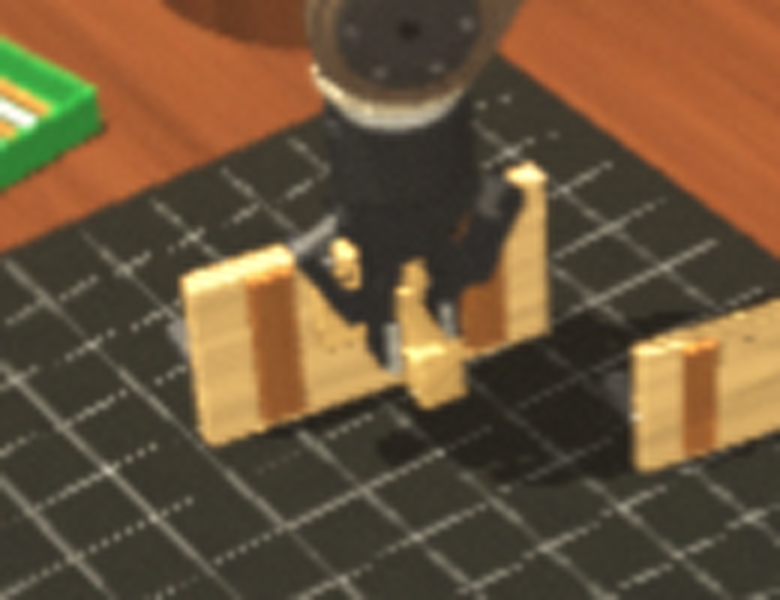

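Contact is well inside the channel: the torque puts the centre of pressure about 18 mm towards +y. I'll trim the yaw slightly, then test the pitch through the moment.

Emit:
{"op": "jog_arm", "data": {"commands": [[0, 0, -0.2, 0, 0, 0, -1], [0, 0, 0, 0, 0, 0, -1], [0, 0, 0, 0, 0, 0, -1]]}}

```text
clock: 18.52
eef_pos: [0.4986, -0.1681, 0.0251]
ee_rot: [0.766, 0.643, 0.0, -0.0]
ft_force: [2.9, 11.0, 0.3]
finger_gap: 0.023
gripper_force: 59.2
```

```bash
cat > m.py <<'E'
from h import *
fs=[];ms=[]
for i in range(4):
    s=readout.read_state(); fs.append(s["ft_force"]);ms.append(s["torque"]); optics.capture("top")
F=np.mean(fs,0)-[.1,.3,-1.3];M=np.mean(ms,0); n=np.array([.1725,.985,0]);y=np.array([.985,-.1725,0])
print("F",F,"push",F@n,"M",M,"h",-(M@y)/(F@n) , "b",M[2]/(F@n),s["eef_pos"],s["clock"],s["finger_gap"])
E
python3 m.py
```

```text
F [ 2.75808398 10.31923032  1.20354885] push 10.640211347585037 M [ 1.60592594 -0.52229858 -0.00952616] h -0.15713349070358146 b -0.0008952980962523766 [ 0.49861785 -0.16813925  0.02508733] 18.675 0.022895464443461917
```

Emit:
{"op": "jog_arm", "data": {"commands": [[0, -0.3, 0, 0, 0, 0, -1], [0, 0, 0, 0, 0, 0, -1], [0, 0, 0, 0, 0, 0, -1]]}}

```text
clock: 19.1
eef_pos: [0.4986, -0.1683, 0.025]
ee_rot: [0.766, 0.643, -0.002, 0.001]
ft_force: [3.2, 8.0, -1.1]
finger_gap: 0.0229
gripper_force: 59.0
```

```bash
python3 m.py
```

```text
F [2.68922402 8.0439579  0.23326662] push 8.38718967868478 M [ 1.43399073 -0.46039295 -0.03315878] h -0.17787825398682103 b -0.003953503535690632 [ 0.49855098 -0.1683134   0.02498484] 19.25 0.023133534625099348
```

Emit:
{"op": "jog_arm", "data": {"commands": [[0, -0.3, 0, -0.03, 0, 0, -1], [0, 0, 0, 0, 0, 0, -1], [0, 0, 0, 0, 0, 0, -1]]}}

```text
clock: 19.68
eef_pos: [0.4985, -0.1685, 0.0249]
ee_rot: [0.766, 0.643, -0.004, 0.003]
ft_force: [3.8, 8.4, -3.2]
finger_gap: 0.0228
gripper_force: 58.9
```

```bash
python3 m.py
```

```text
F [ 3.03453231  8.57227089 -1.66680795] push 8.967143647588806 M [ 1.69473662 -0.62810879 -0.00766309] h -0.19824198279637364 b -0.0008545743655509812 [ 0.49854305 -0.16851458  0.02488268] 19.825 0.02295887038491965
```

Emit:
{"op": "jog_arm", "data": {"commands": [[0, 0.3, 0, 0.01, 0, 0, -1], [0, 0, 0, 0, 0, 0, -1], [0, 0, 0, 0, 0, 0, -1], [0, 0, 0, 0, 0, 0, -1]]}}

```text
clock: 20.38
eef_pos: [0.4986, -0.1683, 0.025]
ee_rot: [0.766, 0.643, -0.002, 0.001]
ft_force: [3.5, 9.6, -0.9]
finger_gap: 0.023
gripper_force: 59.3
```

```bash
python3 m.py; python3 look.py | grep -A1 "arm top"
```

```text
F [3.30083567 9.68354389 0.34686997] push 10.107684883452318 M [ 1.78201351 -0.5483797  -0.0526954 ] h -0.18301706301758738 b -0.005213399773253683 [ 0.49854287 -0.168337    0.025     ] 20.525 0.023161917336640695
arm top: n,z,slope(deg) x,y 1626 0.028049413053926775 [-0.91674543 -0.29601561]
plate top rect c [ 0.444  -0.1958] size [0.0068 0.0018] ang 80.67 n 91
--
arm top: n,z,slope(deg) x,y 33 0.027976112344962542 [0.4833947  0.61096453]
```

```bash
python3 -c "
from bench import ctrl; print(ctrl.sign_off())"
```

```text
the job is handed in; nothing more can be done
None
```

I handed the job in at about 21 s with the arm still gripping the bracket and pressing it on the middle-sized board with about 10 N, plate between the battens, arm at the bottom and top edges level to about 1–2 mm by the cameras; the first grip closed on air above the arm and was redone lower.

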